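# Air the fruiting chamber: hold its sprung lid at the pointer with a spatula

### The arm

A 6-joint arm with a two-finger parallel gripper is mounted at the origin on the work surface. World frame = base frame: x ahead of the robot, y to its left, z up, the work surface at z = 0. Lengths are in m, angles in degrees, forces in N, time in s.
With the tool pointing down it reaches from about 0.375 to 0.9 m from the base axis. Payload 3.1 kg.
Tool frame: the origin (TCP) lies on the centre line of the jaws, within the pads' length; the fingertips stand 22 mm ahead of it and the grasp point (between the pads) lies 3 mm ahead of it; z points along the fingers, y is the line along which they close (so a half turn about z gives the same grasp; the last joint's range is limited). The gripper opens to 87 mm and grips with 3 to 60 N. Pads are 19 mm wide; open, the fingers measure 117 mm over their backs; the gripper's body (75 mm by 190 mm) begins 51 mm behind the grasp point.
Start: joints at [63.512, 30.224, 82.088, -0, 67.689, -10.227], TCP at [0.175, 0.6, 0.217] pointing down, gripper open.
Joint ranges: [-176.69, 176.69], [-43.24, 126.21], [12.49, 139.97], [-82, 262], [0, 151.66], [-163.58, 163.58]. Speed limits (degrees/s): [159.86, 159.86, 180, 180, 180, 180].

### API

Orientations are given as a 3x3 rotation matrix whose columns are the frame's x, y, z axes.
In Python, from rig import * gives the robot as it stands.
- The arm moves only by the shell command python3 -m jog 'ROWS'. ROWS is text: rows parted by semicolons, each of 7 numbers parted by spaces: the shift along the tool's x, y, z in mm, then the turn, a rotation vector about the tool's x, y, z in rad, then the finger opening in mm, from 0 to 87. In form: tx ty tz ax ay az fingers; .... A call has 1 to 12 rows; each row shifts and turns the commanded pose from where the row before left it, along the tool's axes as they then stand; what a row does not reach is not made up. A row lasts 1/8 s, in which the tool goes at most 62.5 mm and 10.7 degrees, less where a joint would pass 70% of its speed; a pose out of reach is approached as far as the arm can. A call with a gripper value outside its range is refused whole. The fingers move at their own pace and stop on an object; the grip force is fixed at half the most. Time passes only in rows, so rows that do not move let the fingers close. It gives the time, the measured TCP pose, the force, the opening and the grip force at its end, in the units of the state.
- read_state(): the state, without advancing time (a new reading comes with each control period).
- capture(name): name is "scene" or "side" or "wrist"; returns a dict with "color" (480x640x3 uint8, red, green, blue), "camera_matrix" (3x3 intrinsics, pixels), "R" (3x3) and "t" (3): a world point X has camera coordinates R X + t. Camera axes: x right, y down, z forward; pixel columns grow to the right and rows downward; lengths in m; the calibration is good to about 2 mm. A picture is of the moment at which its call begins. There is no depth.
- hand_in(): hands the job in; it is judged then, once.
Trained networks look in the newest picture that a camera, given by its name, has taken for a name from the list of things; names that differ only in an ending like _2 or _b are one class to them, and where a whole thing is asked for, a point or a joint stands for the part that bears it (a point fixed in the world has none). Each returns a list of dicts, best first, with "conf" (0 to 1); they miss things now and then, are a little off and sometimes report something else, mostly with a low value. They report only what shows in the picture. A call takes as long as a camera call. They do not tell look-alikes from the thing itself.
- find_in(camera, target): "at" ([x, y, z] in m, in world coordinates, good to about 4 mm: the middle of the surface that is visible of it).
- trace(camera, target): "pixels" (480x640 bool, what is visible of it).
- place_of(camera, target): "at" ([x, y, z] in m, in world coordinates, good to about 4 mm: a listed point, or the origin of a listed thing).
The state is a dict: "time_s": time; "joint_positions": joint angles; "qvel": joint speeds; "tau": joint torques, N m; "position": TCP position; "tcp_rot": TCP orientation; "force": force on the tool from outside, world axes, zero at the start; "moment": the same for the moment, N m; "opening": opening from 0.0 (shut) to 1.0 (fully open); "grasp_force": force on a finger pad.
Only numpy, scipy, OpenCV 4.12 (cv2) and the standard library are available. Lean on these libraries where they do the work, as an engineer would, in place of code of your own. Each camera call takes 0.05 s, during which the arm holds its last target. There are 200 camera calls.

### The job

Pick up the steel spatula by its black handle, slide its blade under the overhanging front lip of the white fruiting chamber's sprung blue lid, and lift the lid until it lines up with the red pointer beside it. Finish while still holding the spatula in the gripper, with the lid resting steady on the blade at the pointer's angle and the blade well clear of the chamber's rim. Never touch the sterile lid with the gripper or arm, do not move the pointer, and leave the dishes, the mycelium block and the jar where they stand.

Things in the scene. Friction and masses are not known exactly. Their poses are not given: they have to be found in the camera images.
- chamber: white open-topped plastic box, fixed to the bench, 160 (x) x 220 (y) x 100 high; origin under its centre, z up; its x axis points from the front (lip side, nearest the robot) to the hinge side. Walls 6 thick, the rim is 100 mm above the bench. The hinge axis of lid and pointer runs along its y through the point x = +80, z = 100 mm of this frame, level with the lid's underside.
- lid (a joint): angle of the dark blue lid (rad), 0 shut, growing as the front rises, at most 1.3. The lid is a flat plate 190 long x 220 wide x 10 thick, 0.2 to 0.4 kg, hinged along the chamber's far rim, its underside on the rim (100 mm up) when shut; in front it overhangs the box by 30 mm, with free space below. A spring drives it shut: about 2 to 4 N is needed at the lip, it falls shut when let go.
- lid_lip (a point): middle of the front lower edge of the lid, 190 mm from the hinge; its x axis lies in the lid's underside and points at the hinge, z is the lid's outward (upper) normal
- pointer (a joint): angle of the red pointer (rad), in the same sense and about the same axis as lid: 0.35 to 0.65, set anew each time. The lid is right when lid equals this. It stays where it is by friction.
- pointer_tip (a point): lower edge of the front end of the red pointer, a bar 190 long x 12 wide x 10 thick on the hinge axis, 14 mm beyond the lid's left (+y of the chamber) edge; when right, lid and pointer are flush. Axes as those of lid_lip.
- spatula: loose steel spatula, 0.2 kg: a flat blade 165 long x 70 wide x 3 thick lying on the bench, and over its rear part a raised black handle. Origin on the blade's underside below the middle of the handle; x points along the blade to its front edge (115 mm ahead; 50 mm of blade behind), z up. Grip the handle hard (50 N or more).
- spatula_grip (a point): centre of the black handle, a bar 100 long (x) x 22 wide (y) x 22 high, 56 mm above the blade's underside, free air below between two thin posts 34 mm before and behind; axes as spatula. Grip across its y.
- spatula_tip (a point): middle of the blade's front edge, on its upper face (3 mm above the underside), 115 mm ahead of the grip; axes as spatula
- dishes: bystander: stack of three flat round culture dishes, 92 across, 48 high, origin under its centre
- block: bystander: pale spotted mycelium block 100 x 120 x 75 high with two small mushrooms on top (115 high in all), origin under its centre
- jar: bystander: amber jar 60 across, 100 high, origin under its centre
Things that resemble listed ones, but are neither listed nor needed, are in the scene too. There is more than one size of the spatula; the job needs the middle-sized.

How it is judged (in metres and radians):
On the way, in this order (a step that is already met when the one before it is completed fails the run):
1. the spatula is held in the gripper, its blade's front edge more than 40 mm above the bench, the lid still shut (height (world z) of spatula_tip above 0.04 m and contact force between the fingers and spatula above 1 N and value of joint lid below 0.05 rad), for 0.2 s.
2. the blade has raised the lid by more than 0.12 rad (value of joint lid above 0.12 rad and contact force between spatula and lid above 0.3 N and contact force between the fingers and spatula above 1 N), for 0.2 s.
At the end, for the whole second after the job is handed in: the lid is within 0.06 rad of the pointer's angle and still (under 0.05 rad/s), resting on the spatula (more than 0.5 N) that the fingers hold (more than 1 N), the blade's front edge more than 15 mm above the chamber's rim (angle between the x axis of lid_lip and the x axis of pointer_tip, either way round below 0.06 rad and value of joint lid above 0.25 rad and velocity of joint lid between -0.05 and 0.05 rad/s and contact force between spatula and lid above 0.5 N and contact force between the fingers and spatula above 1 N and z of spatula_tip in the frame of chamber above 0.115 m); the arm keeps its last pose, push and grip.
It fails at once if the gripper or arm touches the lid (contact force between any of the fingers, the arm and lid above 1 N).
It fails at once if the pointer is moved by more than 8 mm at its tip (distance of pointer_tip from where it was at the start of the episode above 0.008 m).
It fails at once if a bystander is moved by more than 20 mm (distance of any of dishes, block, jar from where it was at the start of the episode above 0.02 m).
It also fails if it takes over 38 s, if anything falls off the work surface, if the arm or the gripper's body presses on something with over 40 N, if the wrist force passes 120 N, or if a joint passes its speed limit or range.

## Working session

There is one attempt and no reset: what is moved stays moved. The work goes in short steps, Python scripts to look and compute and a shell command to move; the robot and the scene stay as the last step left them, time stands still between calls to the robot, and variables do not carry over. Pictures are saved under pics/ and viewed, at most 10 in all, crops included, and the job is handed in when it is done.

```bash
mkdir -p pics; cat > h.py <<'E'
from rig import *
import numpy as np, cv2
def save(im,name): cv2.imwrite('pics/'+name,cv2.cvtColor(im,cv2.COLOR_RGB2BGR))
def proj(c,X):
    p=c["camera_matrix"]@(np.array(c["R"])@np.array(X)+np.array(c["t"])); return p[:2]/p[2]
E
python3 - <<'E'
from h import *
ims={}
for c in ("scene","side"):
    d=capture(c); ims[c]=d; save(d["color"],c+"0.png")
    for t in ("chamber","lid_lip","pointer_tip","spatula","spatula_grip","spatula_tip","dishes","block","jar"):
        for r in place_of(c,t)[:4]: print(c,t,np.round(r["at"],3),round(r["conf"],2),np.round(proj(d,r["at"])))
s=read_state();print(s["time_s"],s["position"],s["tcp_rot"])
E
```

```text
scene chamber [0.7   0.066 0.001] 0.79 [347. 291.]
scene lid_lip [0.596 0.06  0.099] 0.93 [338. 242.]
scene pointer_tip [0.605 0.19  0.194] 0.56 [385. 214.]
scene pointer_tip [0.701 0.071 0.003] 0.16 [349. 290.]
scene spatula [ 0.31  -0.412 -0.007] 0.96 [185. 227.]
scene spatula [ 0.468 -0.289 -0.002] 0.75 [222. 253.]
scene spatula [ 0.398 -0.156  0.002] 0.73 [262. 232.]
scene spatula_grip [ 0.396 -0.162  0.035] 0.79 [259. 224.]
scene spatula_grip [ 0.311 -0.415  0.074] 0.78 [179. 208.]
scene spatula_grip [ 0.469 -0.29   0.055] 0.57 [219. 239.]
scene spatula_tip [ 0.21  -0.52   0.003] 0.67 [154. 210.]
scene spatula_tip [ 0.324 -0.141  0.002] 0.56 [265. 218.]
scene dishes [0.49  0.46  0.001] 0.79 [451. 228.]
scene block [ 0.708 -0.287  0.001] 0.9 [224. 310.]
scene jar [ 0.586 -0.46  -0.002] 0.76 [164. 287.]
side chamber [0.697 0.071 0.005] 0.81 [364. 216.]
side chamber [ 0.466 -0.29   0.056] 0.55 [335. 357.]
side lid_lip [0.59  0.057 0.105] 0.77 [327. 204.]
side pointer_tip [0.606 0.19  0.197] 0.91 [312. 136.]
side spatula [ 0.308 -0.411  0.004] 0.97 [282. 453.]
side spatula [ 0.466 -
[... 216 characters left out ...]
  -0.16   0.036] 0.74 [282. 321.]
side spatula_grip [0.59  0.053 0.105] 0.72 [328. 205.]
side spatula_grip [ 0.308 -0.416  0.072] 0.65 [281. 442.]
side spatula_tip [ 0.328 -0.146  0.008] 0.65 [249. 334.]
side spatula_tip [ 0.579 -0.278 -0.003] 0.58 [383. 348.]
side dishes [ 0.489  0.462 -0.   ] 0.74 [238. 141.]
side dishes [0.603 0.19  0.2  ] 0.58 [311. 136.]
side block [ 0.71  -0.286  0.003] 0.63 [440. 329.]
side jar [ 0.585 -0.462  0.004] 0.89 [427. 424.]
side jar [0.602 0.188 0.196] 0.49 [311. 137.]
1.0 [0.17492342 0.59998966 0.21737219] [[-9.60012240e-01  2.79958031e-01 -1.62196641e-06]
 [ 2.79958031e-01  9.60012240e-01  1.75854084e-05]
 [ 6.48028392e-06  1.64281248e-05 -1.00000000e+00]]
```

```bash
python3 - <<'E'
import cv2
a=cv2.imread('pics/side0.png')
cv2.imwrite('pics/crop1.png',cv2.resize(a[300:480,230:470],None,fx=3,fy=3,interpolation=cv2.INTER_CUBIC))
E
```

```text
(no output)
```

View pics/scene0.png

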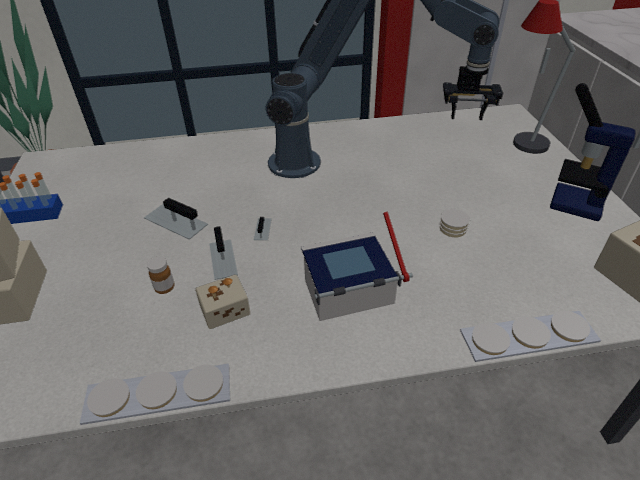

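View pics/crop1.png

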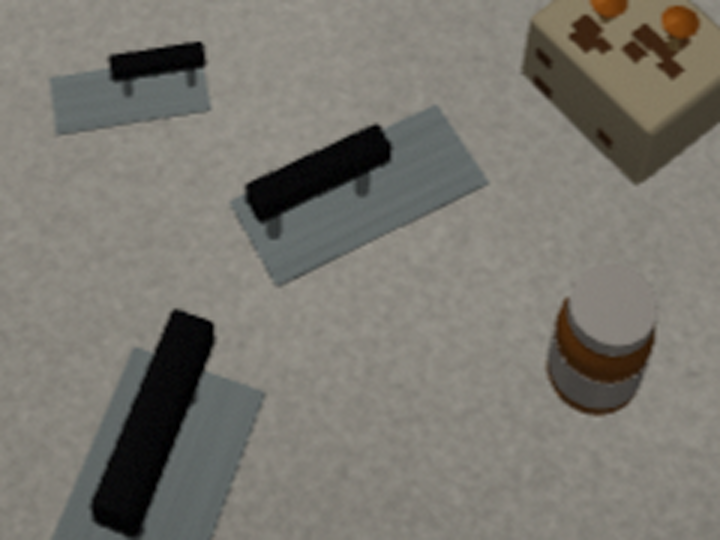

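View pics/side0.png

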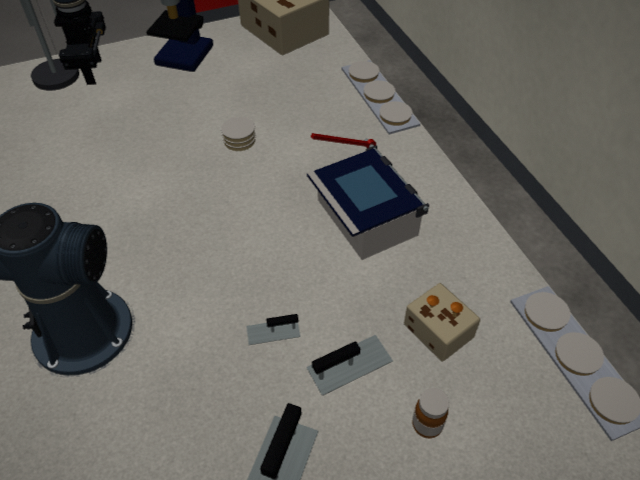

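The middle spatula is the one at side px (335,360), grip 56 mm high. The small one is at (282,325) with its grip at 36 mm, and the large one at (281,440) with its grip at 72 mm. The crop shows the middle one's blade running forward toward the block. Next I'll measure the yaws by rectifying the known planes.

```bash
cat >> h.py <<'E'
def rectify(c,z,x0,y0,n=400,mm=1.0):
    """n x n image, col=y, row=x, mm per px, of the plane z"""
    K=np.array(c["camera_matrix"]);R=np.array(c["R"]);t=np.array(c["t"]);s=mm/1000
    M=np.array([[0,s,x0],[s,0,y0],[0,0,z],[0,0,1.]])
    H=K@np.hstack([R,t.reshape(3,1)])@M
    return cv2.warpPerspective(c["color"],H,(n,n),flags=cv2.INTER_LINEAR|cv2.WARP_INVERSE_MAP),H
E
python3 - <<'E'
from h import *
rows=[]
for cn in ("scene","side"):
    c=capture(cn)
    for nm,z,x0,y0,tgt,xy in (("spatula",0.003,.35,-.45,"spatula",(.467,-.289)),("lid",.11,.5,-.12,"lid",(.69,.065))):
        im,H=rectify(c,z,x0,y0)
        best=None
        for r in trace(cn,tgt):
            m=cv2.warpPerspective(r["pixels"].astype(np.uint8)*255,H,(400,400),flags=cv2.INTER_LINEAR|cv2.WARP_INVERSE_MAP)
            m=(m>127).astype(np.uint8)
            px=int((xy[1]-y0)*1000),int((xy[0]-x0)*1000)
            hit=m[px[1]-25:px[1]+25,px[0]-25:px[0]+25].sum()
            if best is None or hit>best[0]: best=(hit,m,r["conf"])
        m=best[1]
        cs,_=cv2.findContours(m,cv2.RETR_EXTERNAL,cv2.CHAIN_APPROX_NONE)
        k=max(cs,key=cv2.contourArea); rc=cv2.minAreaRect(k)
        print(cn,nm,best[0],round(best[2],2),"y,x centre",rc[0][0]/1000+y0,rc[0][1]/1000+x0,rc[1],rc[2])
        out=im.copy(); cv2.drawContours(out,[k],-1,(255,0,0),1); rows.append(out)
g=np.vstack([np.hstack(rows[:2]),np.hstack(rows[2:])])
save(cv2.resize(g,(600,600)),"rect1.png")
E
```

```text
scene spatula 2500 0.63 y,x centre -0.28931967163085937 0.46548360443115233 (234.4875946044922, 72.9718246459961) 84.80557250976562
scene lid 2500 0.82 y,x centre 0.06714633178710938 0.6853170928955078 (192.15089416503906, 226.1637725830078) 83.6598129272461
side spatula 2500 0.83 y,x centre -0.28495075988769536 0.49798706054687497 (168.15708923339844, 79.55997467041016) 84.71875762939453
side lid 2500 0.65 y,x centre 0.06429269409179689 0.6831341552734375 (194.0281982421875, 227.37852478027344) 83.6598129272461
```

View pics/rect1.png

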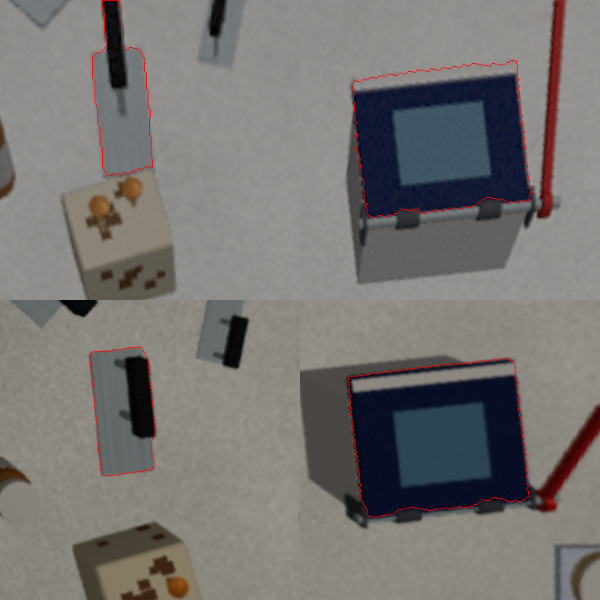

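Measured so far:
- **Chamber:** origin about (0.699, 0.067), yaw about 6.3°.
- **Spatula:** origin about (0.466, −0.288), yaw about 5.2°.
- **Pointer:** about 0.51 rad.

Moving to hover over the handle, 20 mm ahead of its centre.

```bash
python3 -m jog '0 0 -11 0 0 -0.125 87; 0 0 -11 0 0 -0.125 87; 0 0 -11 0 0 -0.125 87; -25 -40 0 0 0 0 87; -25 -40 0 0 0 0 87; -25 -40 0 0 0 0 87; -25 -40 0 0 0 0 87; -25 -40 0 0 0 0 87; -25 -40 0 0 0 0 87; -25 -40 0 0 0 0 87; -22 -39 0 0 0 0 87'
python3 -m jog '-3 -49 0 0 0 0 87; -3 -49 0 0 0 0 87; -3 -49 0 0 0 0 87; -3 -49 0 0 0 0 87; -3 -49 0 0 0 0 87; -3 -49 0 0 0 0 87; -3 -49 0 0 0 0 87; -3 -49 0 0 0 0 87; -3 -49 0 0 0 0 87; -3 -49 0 0 0 0 87; -3 -49 0 0 0 0 87; 0 -49 0 0 0 0 87'
python3 - <<'E'
from h import *
c=capture("wrist"); save(c["color"],"w1.png")
for t in ("spatula","spatula_grip","spatula_tip"):
    for r in place_of("wrist",t)[:2]: print(t,np.round(r["at"],3),round(r["conf"],2),np.round(proj(c,r["at"])))
s=read_state();print(s["time_s"],s["position"],np.round(s["tcp_rot"],3),s["joint_positions"])
E
```

```text
time_s: 2.68
position: [0.4013, 0.299, 0.2506]
tcp_rot: [[-0.996, -0.091, 0.001], [-0.091, 0.996, 0.0], [-0.001, 0.0, -1.0]]
force: [-0.0, -0.5, 0.7]
opening: 1.002
grasp_force: 0.0
time_s: 4.18
position: [0.4869, -0.284, 0.2505]
tcp_rot: [[-0.996, -0.091, 0.001], [-0.091, 0.996, -0.0], [-0.001, -0.0, -1.0]]
force: [0.7, -0.5, -0.2]
opening: 0.997
grasp_force: 0.0
spatula [ 0.309 -0.411 -0.004] 0.63 [203.   2.]
spatula [ 0.402 -0.162  0.001] 0.57 [447. 128.]
spatula_grip [ 0.398 -0.159  0.041] 0.96 [465. 124.]
spatula_grip [ 0.465 -0.29   0.054] 0.93 [315. 186.]
spatula_tip [ 0.579 -0.28   0.001] 0.79 [315. 281.]
spatula_tip [ 0.328 -0.144  0.003] 0.77 [480.  50.]
4.375 [ 0.48629776 -0.28286952  0.25001291] [[-0.996 -0.089 -0.   ]
 [-0.089  0.996  0.001]
 [ 0.     0.001 -1.   ]] [-4.15773482e+01  2.32685865e+01  8.89416499e+01  2.36009597e-02
  6.78432848e+01 -1.36703132e+02]
```

View pics/w1.png

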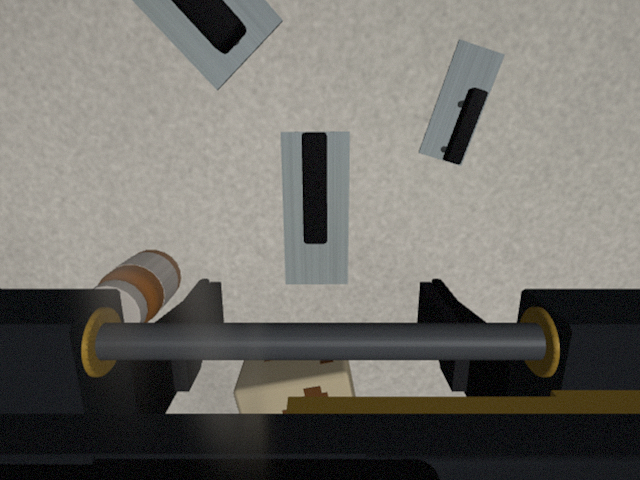

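The wrist view shows the middle handle centred at px (315,188), its axis parallel to the tool's and about 5 mm to the −y side. I'll shift, descend and close.

```bash
python3 -m jog '0 -5 20 0 0 0 87; 0 0 45 0 0 0 87; 0 0 45 0 0 0 87; 0 0 45 0 0 0 87; 0 0 26 0 0 0 87; 0 0 12 0 0 0 87; 0 0 0 0 0 0 60; 0 0 0 0 0 0 30; 0 0 0 0 0 0 0; 0 0 0 0 0 0 0; 0 0 0 0 0 0 0; 0 0 0 0 0 0 0'
python3 -m jog '0 0 0 0 0 0 0; 0 0 0 0 0 0 0; 0 0 -10 0 0 0 0; 0 0 -20 0 0 0 0;0 0 -30 0 0 0 0;0 0 -20 0 0 0 0;0 0 0 0 0 0 0;0 0 0 0 0 0 0'
python3 - <<'E'
from h import *
for cn in ("side","scene","wrist"):
    c=capture(cn)
    if cn=="side": save(cv2.resize(c["color"][250:430,230:470],None,fx=3,fy=3,interpolation=cv2.INTER_CUBIC),"s2.png")
    for t in ("spatula_grip","spatula_tip"):
        for r in place_of(cn,t)[:3]: print(cn,t,np.round(r["at"],3),round(r["conf"],2))
s=read_state();print(s["time_s"],s["position"],s["joint_positions"])
E
```

```text
time_s: 5.88
position: [0.4871, -0.2874, 0.0575]
tcp_rot: [[-0.996, -0.091, 0.0], [-0.091, 0.996, -0.0], [-0.0, -0.0, -1.0]]
force: [0.8, 0.6, 0.2]
opening: 0.402
grasp_force: 0.0
time_s: 6.88
position: [0.4864, -0.2867, 0.1368]
tcp_rot: [[-0.996, -0.091, -0.001], [-0.091, 0.996, 0.001], [0.001, 0.001, -1.0]]
force: [0.0, -0.3, -2.2]
opening: 0.246
grasp_force: 30.0
side spatula_grip [ 0.467 -0.286  0.135] 0.98
side spatula_grip [ 0.401 -0.159  0.038] 0.75
side spatula_grip [ 0.312 -0.411  0.071] 0.55
side spatula_tip [ 0.58  -0.278  0.076] 0.76
side spatula_tip [0.594 0.053 0.102] 0.64
side spatula_tip [ 0.329 -0.145  0.002] 0.59
scene spatula_grip [ 0.467 -0.29   0.137] 0.91
scene spatula_grip [ 0.396 -0.162  0.037] 0.71
scene spatula_grip [ 0.307 -0.413  0.075] 0.68
scene spatula_tip [ 0.323 -0.142  0.001] 0.75
scene spatula_tip [ 0.58  -0.283  0.084] 0.69
wrist spatula_grip [ 0.467 -0.287  0.132] 0.9
wrist spatula_grip [ 0.399 -0.155  0.037] 0.57
wrist spatula_tip [ 0.329 -0.143  0.002] 0.86
wrist spatula_tip [ 0.579 -0.278  0.082] 0.85
7.325 [ 0.48697454 -0.28721754  0.13701819] [-4.18540168e+01  3.17834490e+01  9.50972700e+01 -1.55735753e-03
  5.31526175e+01 -1.37076817e+02]
```

View pics/s2.png

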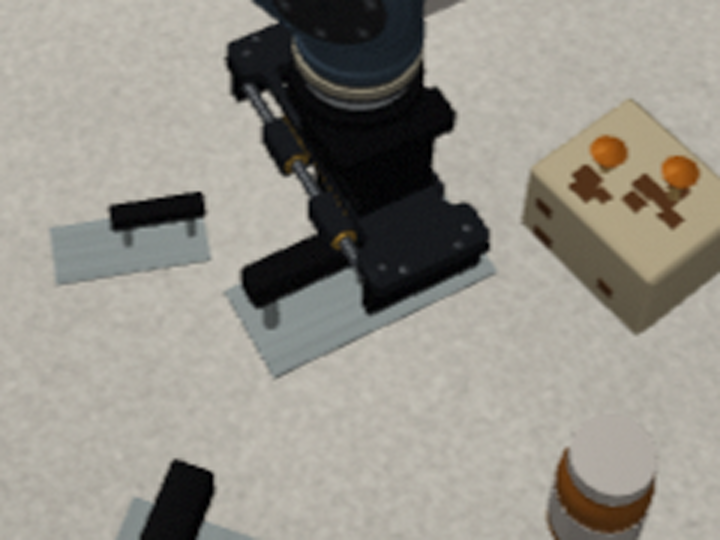

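The spatula is held level with the tip at z about 0.082 and 30 N grip. Next I'll carry it to just in front of the lip, below its underside.

```bash
python3 -m jog '10 20 -1 0 0 0 0; -2 40 -1 0 0 0 0; -2 40 0 0 0 0 0; -3 40 0 0 0 0 0; -3 40 0 0 0 0 0; -3 40 0 0 0 0 0; -3 40 0 0 0 0 0; -3 40 0 0 0 0 0; -1 19 0 0 0 -0.019 0; 0 0 0 0 0 0 0; 0 0 0 0 0 0 0'
python3 - <<'E'
from h import *
for cn in ("side","scene"):
    c=capture(cn)
    if cn=="side": save(cv2.resize(c["color"][90:330,200:520],None,fx=2.4,fy=2.4,interpolation=cv2.INTER_CUBIC),"s3.png")
    for t in ("spatula_tip","lid_lip","pointer_tip"):
        for r in place_of(cn,t)[:3]: print(cn,t,np.round(r["at"],3),round(r["conf"],2))
s=read_state();print(s["time_s"],s["position"],s["joint_positions"])
E
```

```text
time_s: 8.7
position: [0.4684, 0.0308, 0.1395]
tcp_rot: [[-0.994, -0.11, 0.001], [-0.11, 0.994, -0.0], [-0.001, -0.001, -1.0]]
force: [0.3, -1.0, -1.7]
opening: 0.246
grasp_force: 30.0
side spatula_tip [ 0.326 -0.143  0.005] 0.9
side spatula_tip [0.559 0.038 0.079] 0.74
side lid_lip [0.591 0.052 0.103] 0.9
side pointer_tip [0.602 0.189 0.197] 0.57
scene spatula_tip [0.562 0.038 0.087] 0.92
scene spatula_tip [ 0.212 -0.524  0.004] 0.9
scene spatula_tip [ 0.323 -0.143  0.   ] 0.62
scene lid_lip [0.597 0.058 0.096] 0.71
scene pointer_tip [0.602 0.188 0.195] 0.93
9.1 [0.4680205  0.0309034  0.13932081] [-9.91097404e+00  2.55839082e+01  1.08527105e+02 -8.06524716e-04
  4.58924592e+01 -1.06178345e+02]
```

View pics/s3.png

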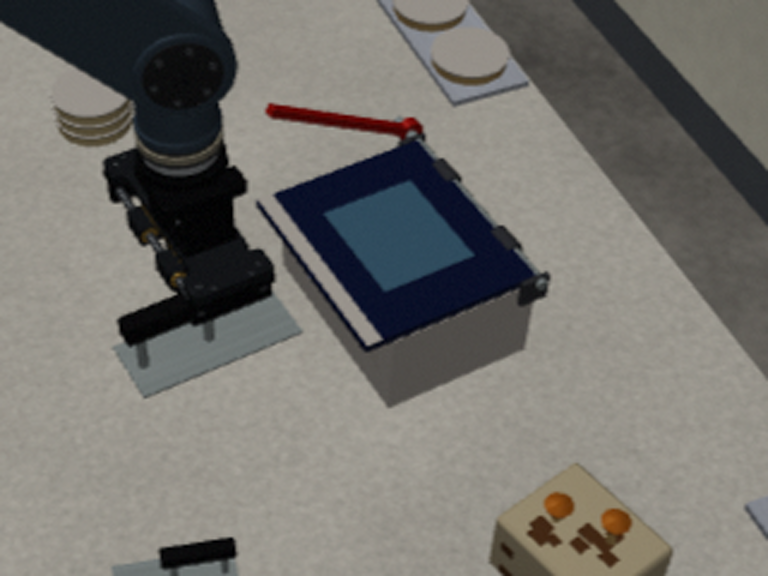

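The blade sits level, about 30 mm short of the lip and below it. I'll insert it about 20 mm under the lip, then lift.

```bash
python3 -m jog '-15 0 0 0 0 0 0; -15 0 0 0 0 0 0; -12 0 0 0 0 0 0; -8 0 0 0 0 0 0; 0 0 0 0 0 0 0; 0 0 -7 0 0 0 0; 0 0 -7 0 0 0 0; 0 0 -7 0 0 0 0; -1 0 -7 0 0 0 0; -1 0 -7 0 0 0 0; -1 0 -6 0 0 0 0; 0 0 0 0 0 0 0'
python3 - <<'E'
from h import *
for cn in ("side","scene"):
    c=capture(cn)
    if cn=="side": save(cv2.resize(c["color"][90:330,200:520],None,fx=2.4,fy=2.4,interpolation=cv2.INTER_CUBIC),"s4.png")
    for t in ("spatula_tip","lid_lip","spatula_grip"):
        for r in place_of(cn,t)[:3]: print(cn,t,np.round(r["at"],3),round(r["conf"],2))
s=read_state();print(s["time_s"],s["position"],s["force"])
E
```

```text
time_s: 10.6
position: [0.5208, 0.0372, 0.1807]
tcp_rot: [[-0.994, -0.11, 0.001], [-0.11, 0.994, -0.0], [-0.001, -0.0, -1.0]]
force: [0.6, 0.8, -5.4]
opening: 0.245
grasp_force: 30.0
side spatula_tip [ 0.327 -0.145  0.006] 0.85
side spatula_tip [0.61  0.045 0.115] 0.65
side lid_lip [0.595 0.054 0.126] 0.96
side spatula_grip [0.502 0.039 0.182] 0.91
side spatula_grip [ 0.403 -0.157  0.037] 0.83
side spatula_grip [ 0.311 -0.415  0.072] 0.77
scene spatula_tip [ 0.212 -0.524  0.002] 0.87
scene spatula_tip [ 0.323 -0.141  0.001] 0.74
scene spatula_tip [0.611 0.048 0.121] 0.72
scene lid_lip [0.598 0.061 0.122] 0.89
scene spatula_grip [0.5   0.035 0.184] 0.7
scene spatula_grip [ 0.31  -0.413  0.074] 0.7
scene spatula_grip [ 0.398 -0.164  0.038] 0.67
11.0 [0.52063612 0.03713415 0.18016038] [ 1.01913324  0.07712061 -6.09204084]
```

View pics/s4.png

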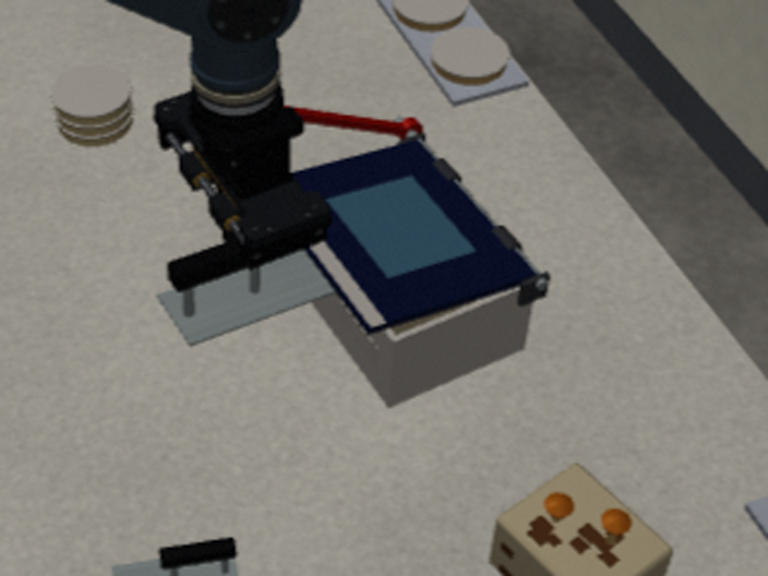

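The lid is rising on the blade: lip at z about 0.124, roughly 0.13 rad, with slight blade sag. I'll continue up and forward toward the pointer angle.

```bash
python3 -m jog '-4 0 -5 0 0 0 0; -4 0 -6 0 0 0 0; -4 0 -6 0 0 0 0; -4 0 -6 0 0 0 0; -3 0 -6 0 0 0 0; -3 0 -6 0 0 0 0; -2 0 -6 0 0 0 0; -1 0 -6 0 0 0 0; 0 0 -3 0 0 0 0; 0 0 0 0 0 0 0'
cat > m.py <<'E'
from h import *
import sys
ps={}
for cn in ("side","scene"):
    c=capture(cn)
    if cn=="side" and len(sys.argv)>1: save(cv2.resize(c["color"][60:300,200:520],None,fx=2.4,fy=2.4,interpolation=cv2.INTER_CUBIC),sys.argv[1])
    O=np.array([.699,.0675,0]);a=np.radians(6.3);R=np.array([[np.cos(a),np.sin(a),0],[-np.sin(a),np.cos(a),0],[0,0,1]])
    for t in ("spatula_tip","lid_lip","pointer_tip","spatula_grip"):
        for r in place_of(cn,t)[:3]:
            p=R@(np.array(r["at"])-O)
            if p[2]>.08 and p[0]>-.25: print(cn,t,np.round(r["at"],3),round(r["conf"],2),"local",np.round(p,3),"ang",round(float(np.arctan2(p[2]-.1,.08-p[0])),3))
s=read_state();print(s["time_s"],s["position"],s["force"],s["moment"])
E
python3 m.py s5.png
```

```text
time_s: 12.25
position: [0.5461, 0.0399, 0.2307]
tcp_rot: [[-0.994, -0.11, 0.002], [-0.11, 0.994, 0.0], [-0.002, -0.0, -1.0]]
force: [0.4, -0.3, -5.2]
opening: 0.247
grasp_force: 30.0
side spatula_tip [0.618 0.046 0.146] 0.85 local [-0.083 -0.013  0.146] ang 0.275
side lid_lip [0.598 0.056 0.158] 0.6 local [-0.102 -0.001  0.158] ang 0.309
side spatula_grip [0.524 0.041 0.234] 0.89 local [-0.176 -0.007  0.234] ang 0.481
scene spatula_tip [0.614 0.047 0.155] 0.65 local [-0.086 -0.011  0.155] ang 0.32
scene lid_lip [0.6   0.062 0.155] 0.97 local [-0.099  0.005  0.155] ang 0.299
scene pointer_tip [0.604 0.19  0.194] 0.55 local [-0.081  0.132  0.194] ang 0.53
scene spatula_grip [0.522 0.042 0.237] 0.87 local [-0.179 -0.006  0.237] ang 0.486
12.75 [0.54563754 0.03986369 0.23028812] [ 0.39248732 -0.14182331 -4.87813781] [-0.00739307 -0.00119331 -0.00791335]
```

View pics/s5.png

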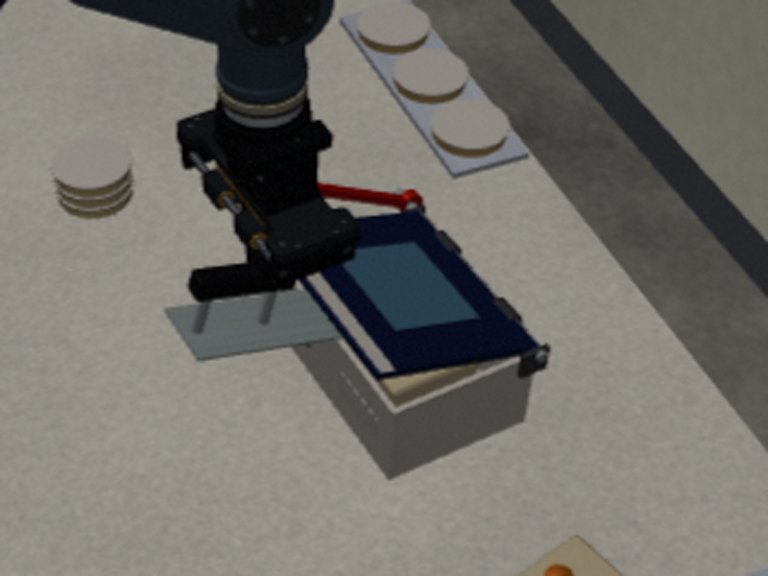

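The handle is slipping in pitch: the blade is now about 17° nose-down, and the lid is at about 0.30 rad with 18 mm overlap. To cut the lever arm, I'll tilt the blade steeper than the lid and slide it in deeper. That way the lip rests on the blade closer to the fingers.

```bash
python3 -m jog '-2.5 0 -4 0 0.05 0 0; -2.5 0 -4 0 0.05 0 0; -2.5 0 -4 0 0.05 0 0; -2.5 0 -4 0 0.05 0 0; -5 0 -4 0 0.015 0 0; -5 0 -4 0 0.015 0 0; -5 0 -4 0 0.015 0 0; -5 0 -4 0 0.015 0 0; 0 0 0 0 0 0 0'
python3 m.py s6.png
```

```text
time_s: 13.88
position: [0.5802, 0.0437, 0.2567]
tcp_rot: [[-0.961, -0.11, -0.255], [-0.106, 0.994, -0.028], [0.256, 0.0, -0.967]]
force: [-1.6, 1.1, -4.7]
opening: 0.244
grasp_force: 30.0
side spatula_tip [0.612 0.047 0.149] 0.82 local [-0.089 -0.011  0.149] ang 0.282
side lid_lip [0.602 0.056 0.166] 0.66 local [-0.098 -0.     0.166] ang 0.356
side pointer_tip [0.605 0.192 0.196] 0.41 local [-0.08   0.134  0.196] ang 0.543
side spatula_grip [0.563 0.044 0.268] 0.88 local [-0.138 -0.008  0.268] ang 0.658
scene spatula_tip [0.612 0.048 0.158] 0.81 local [-0.088 -0.01   0.158] ang 0.334
scene lid_lip [0.606 0.058 0.16 ] 0.57 local [-0.093  0.001  0.16 ] ang 0.333
scene pointer_tip [0.602 0.19  0.195] 0.57 local [-0.083  0.133  0.195] ang 0.528
scene spatula_grip [0.56  0.044 0.272] 0.9 local [-0.141 -0.008  0.272] ang 0.664
14.375 [0.57941827 0.04366805 0.25678756] [-1.14855085  0.73554531 -4.81728033] [0.02928588 0.0406138  0.0593336 ]
```

View pics/s6.png

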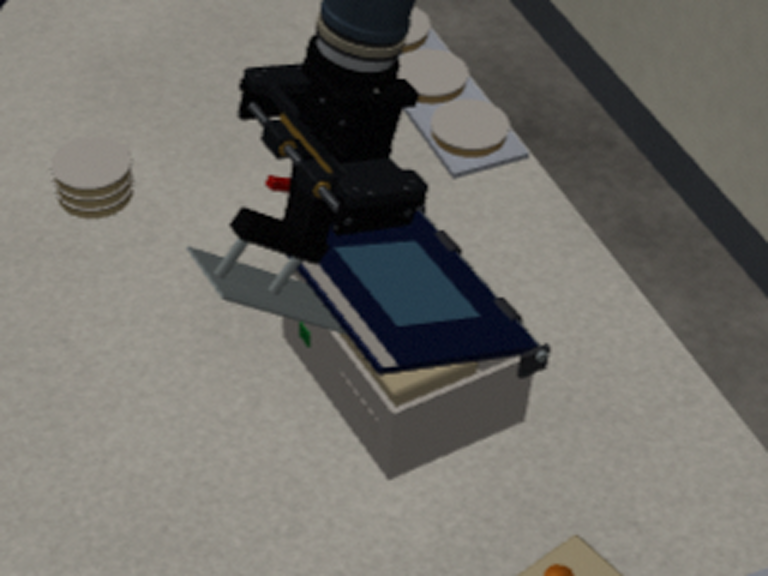

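The blade pitch is now about 0.73 rad against a lid angle of 0.34, and the overlap is only about 12 mm. I'll push in along the blade's own direction so the lip rides toward the fingers.

```bash
python3 -m jog '-5 0 1.5 0 0 0 0; -5 0 1.5 0 0 0 0; -5 0 1.5 0 0 0 0; -5 0 1.5 0 0 0 0; -5 0 1.5 0 0 0 0; -5 0 1.5 0 0 0 0; 0 0 0 0 0 0 0'
python3 m.py s7.png
```

```text
time_s: 15.25
position: [0.6061, 0.0466, 0.2399]
tcp_rot: [[-0.96, -0.11, -0.256], [-0.106, 0.994, -0.028], [0.258, 0.0, -0.966]]
force: [-1.9, -0.0, -4.5]
opening: 0.238
grasp_force: 30.0
side spatula_tip [0.603 0.046 0.126] 0.82 local [-0.098 -0.011  0.126] ang 0.142
side lid_lip [0.599 0.055 0.143] 0.91 local [-0.101 -0.002  0.143] ang 0.234
side pointer_tip [0.608 0.19  0.197] 0.45 local [-0.077  0.132  0.197] ang 0.553
side spatula_grip [0.588 0.046 0.259] 0.84 local [-0.112 -0.009  0.259] ang 0.689
scene spatula_tip [0.609 0.046 0.135] 0.94 local [-0.092 -0.012  0.135] ang 0.201
scene lid_lip [0.601 0.06  0.139] 0.89 local [-0.098  0.004  0.139] ang 0.215
scene pointer_tip [0.604 0.188 0.194] 0.71 local [-0.081  0.13   0.194] ang 0.529
scene spatula_grip [0.589 0.044 0.26 ] 0.92 local [-0.112 -0.011  0.26 ] ang 0.695
15.75 [0.60597822 0.04657658 0.24044459] [-2.82788629 -0.26150873 -5.22275601] [-0.02678935  0.16054712 -0.0732447 ]
```

View pics/s7.png

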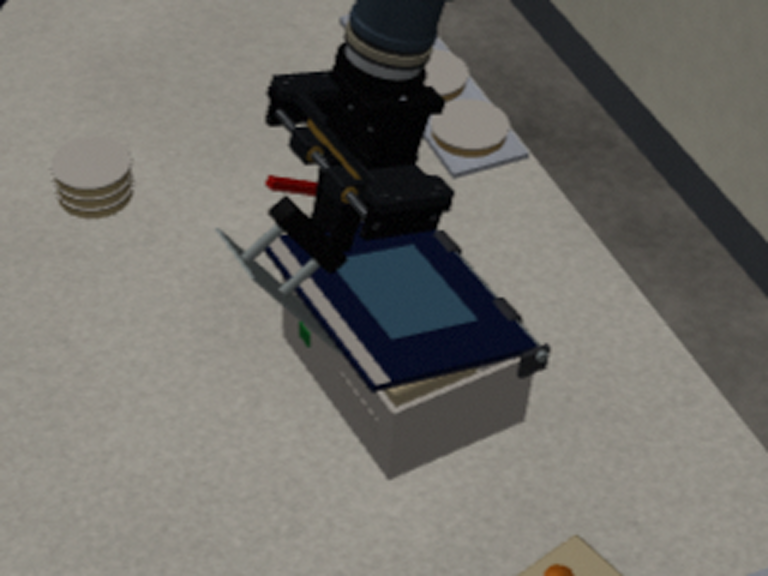

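The pads simply act as a pivot at 30 N, so the 95 mm lever is too long. I'll back out, press the blade flat on the bench to re-level it, and regrip at the front end of the handle.

```bash
python3 -m jog '15 0 4 0 0 0 0; 34 0 9 0 0 0 0; 34 0 9 0 0 0 0; 27 0 7 0 0 0 0; 0 0 0 0 -0.13 0 0; 0 0 0 0 -0.13 0 0; 0 0 40 0 0 0 0; 0 0 40 0 0 0 0; 0 0 35 0 0 0 0; 0 0 0 0 0 0 0'
python3 m.py s8.png; python3 - <<'E'
from h import *
for c in("side","scene"):
    capture(c)
    for t in("spatula_tip","spatula_grip"):
        for r in place_of(c,t)[:3]: print(c,t,np.round(r["at"],3),round(r["conf"],2))
E
```

```text
time_s: 17.0
position: [0.4927, 0.034, 0.1246]
tcp_rot: [[-0.994, -0.11, -0.002], [-0.11, 0.994, 0.0], [0.002, 0.001, -1.0]]
force: [-1.1, 0.1, -3.2]
opening: 0.239
grasp_force: 30.0
side lid_lip [0.593 0.053 0.102] 0.9 local [-0.107 -0.003  0.102] ang 0.013
side pointer_tip [0.604 0.188 0.199] 0.96 local [-0.081  0.13   0.199] ang 0.551
side spatula_grip [0.469 0.034 0.135] 0.98 local [-0.233 -0.008  0.135] ang 0.11
scene lid_lip [0.592 0.059 0.096] 0.57 local [-0.107  0.003  0.096] ang -0.021
scene pointer_tip [0.607 0.189 0.196] 0.56 local [-0.078  0.131  0.196] ang 0.544
scene spatula_grip [0.474 0.034 0.142] 0.67 local [-0.228 -0.008  0.142] ang 0.136
17.5 [0.49330587 0.03403922 0.12624544] [ 0.16112848  0.0046656  -1.86841965] [ 0.04842086 -0.04718475  0.04501308]
side spatula_tip [ 0.329 -0.147  0.006] 0.85
side spatula_tip [0.531 0.037 0.022] 0.71
side spatula_grip [ 0.307 -0.416  0.071] 0.86
side spatula_grip [0.472 0.032 0.136] 0.69
side spatula_grip [ 0.403 -0.158  0.04 ] 0.69
scene spatula_tip [ 0.21  -0.522  0.002] 0.67
scene spatula_tip [0.53  0.037 0.03 ] 0.58
scene spatula_grip [ 0.31  -0.413  0.074] 0.77
scene spatula_grip [ 0.398 -0.162  0.034] 0.73
```

View pics/s8.png

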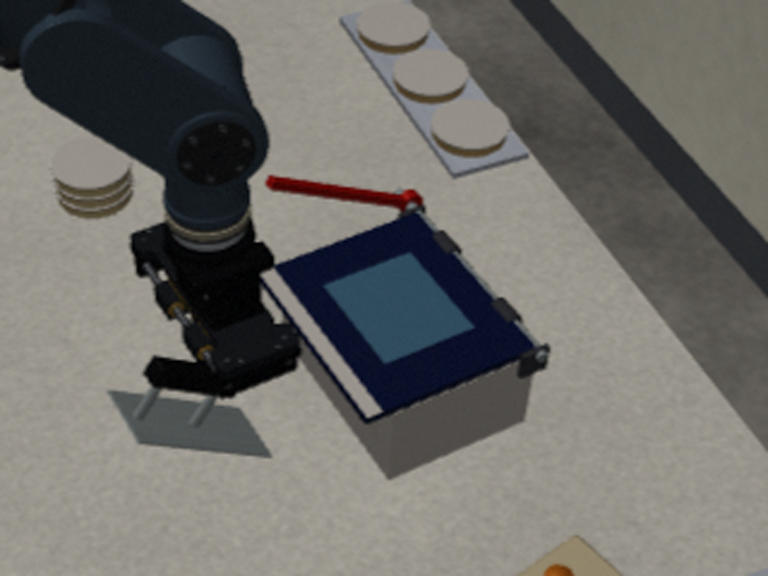

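The lid is shut again and the spatula hangs about 38° nose-down at px (190,410). I'll press it flat, moving back as it levels, then open, shift forward 19 mm and regrip.

```bash
python3 -m jog '0 0 25 0 0 0 0; 5 0 3 0 0 0 0; 6 0 3 0 0 0 0; 9 0 6 0 0 0 0; 9 0 7 0 0 0 0; 6 0 5 0 0 0 0; 6 0 6 0 0 0 0; 4 0 5 0 0 0 0; 3 0 5 0 0 0 0; 3 0 3 0 0 0 0; 2 0 1 0 0 0 0; 0 0 0 0 0 0 0'
python3 -m jog '0 0 0 0 0 0 45; 0 0 0 0 0 0 45; 0 0 0 0 0 0 45; -6 0 0 0 0 0 45'
python3 - <<'E'
from h import *
d=[]
for c in("side","scene","wrist"):
    im=capture(c); d.append(im)
    for t in("spatula_tip","spatula_grip"):
        for r in place_of(c,t)[:3]:
            if r["at"][1]>-.1: print(c,t,np.round(r["at"],3),round(r["conf"],2))
save(np.hstack([cv2.resize(d[0]["color"][150:330,200:440],(400,300)),cv2.resize(d[2]["color"],(400,300))]),"s9.png")
s=read_state();print(s["time_s"],s["position"],s["force"])
E
```

```text
time_s: 19.3
position: [0.4425, 0.0285, 0.0574]
tcp_rot: [[-0.994, -0.109, 0.005], [-0.109, 0.994, 0.0], [-0.005, -0.0, -1.0]]
force: [-0.4, 2.9, 8.6]
opening: 0.245
grasp_force: 30.0
time_s: 19.8
position: [0.4459, 0.0289, 0.0563]
tcp_rot: [[-0.994, -0.11, -0.001], [-0.11, 0.994, 0.0], [0.001, 0.0, -1.0]]
force: [-0.3, -0.1, 0.5]
opening: 0.501
grasp_force: 0.0
side spatula_tip [ 0.533  0.041 -0.005] 0.69
side spatula_grip [0.421 0.03  0.056] 0.96
scene spatula_tip [0.534 0.035 0.004] 0.63
scene spatula_grip [0.42  0.028 0.06 ] 0.82
wrist spatula_tip [0.532 0.039 0.001] 0.6
wrist spatula_grip [0.42  0.025 0.052] 0.86
20.25 [0.44604512 0.02894697 0.0565485 ] [ 0.91979896 -0.56915684  0.60030965]
```

View pics/s9.png

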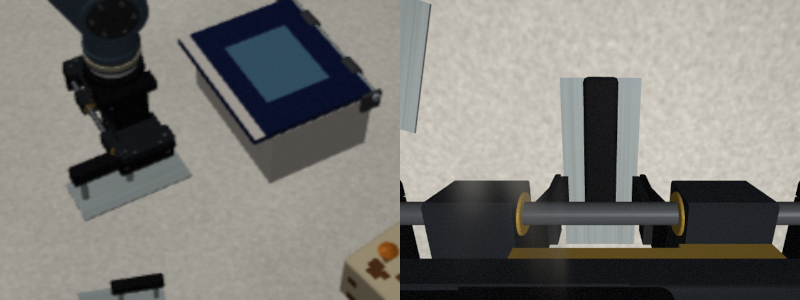

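The spatula is flat again, with its grip at (0.420, 0.028) and tip at (0.533, 0.038). I'll grip about 38 mm ahead of the handle's centre, lift, tilt 0.2 nose-down, and approach.

```bash
python3 -m jog '-13 0 0 0 0 0 45; 0 0 0 0 0 0 10; 0 0 0 0 0 0 0; 0 0 0 0 0 0 0; 0 0 0 0 0 0 0; 0 0 -15 0 0 0 0; 0 0 -30 0 0 0 0; 0 0 -30 0 0 0 0; 0 0 -16 0 0.1 0 0; 0 0 0 0 0.1 0 0; 0 0 0 0 0 0 0'
python3 -m jog '-15 0 -3 0 0 0 0; -15 0 -3 0 0 0 0; -15 0 -3 0 0 0 0; 0 0 0 0 0 0 0'
python3 m.py
```

```text
time_s: 21.62
position: [0.4607, 0.0303, 0.1472]
tcp_rot: [[-0.975, -0.111, -0.195], [-0.108, 0.994, -0.022], [0.196, -0.0, -0.981]]
force: [-0.8, 0.0, -1.6]
opening: 0.243
grasp_force: 30.0
time_s: 22.12
position: [0.5044, 0.0354, 0.1468]
tcp_rot: [[-0.974, -0.11, -0.197], [-0.108, 0.994, -0.022], [0.198, 0.0, -0.98]]
force: [0.7, 0.3, -1.7]
opening: 0.249
grasp_force: 30.0
side lid_lip [0.592 0.053 0.101] 0.69 local [-0.108 -0.002  0.101] ang 0.007
side pointer_tip [0.457 0.033 0.104] 0.43 local [-0.245 -0.008  0.104] ang 0.012
side spatula_grip [0.464 0.036 0.151] 0.91 local [-0.237 -0.005  0.151] ang 0.159
scene spatula_tip [0.568 0.043 0.084] 0.56 local [-0.133 -0.01   0.084] ang -0.076
scene lid_lip [0.592 0.06  0.101] 0.62 local [-0.107  0.004  0.101] ang 0.003
scene pointer_tip [0.604 0.19  0.196] 0.96 local [-0.081  0.132  0.196] ang 0.539
scene spatula_grip [0.468 0.035 0.155] 0.59 local [-0.233 -0.007  0.155] ang 0.174
22.625 [0.50456992 0.0353641  0.14750826] [ 0.14034929  0.30235056 -2.31652063] [ 0.04772278 -0.19328421 -0.01766569]
```

```bash
python3 -m jog '-15 0 -3 0 0 0 0; -15 0 -3 0 0 0 0; -13 0 -2.5 0 0 0 0; 1.3 0 -6.5 0 0 0 0; 1.3 0 -6.5 0 0 0 0; 1.3 0 -6.5 0 0 0 0; 0 0 -6.5 0 0 0 0; 0 0 -6.5 0 0.02 0 0; 0 0 -6.5 0 0.02 0 0; 0 0 -6.5 0 0.02 0 0; 0 0 0 0 0 0 0'
python3 m.py
```

```text
time_s: 24.0
position: [0.5539, 0.0409, 0.1927]
tcp_rot: [[-0.961, -0.11, -0.256], [-0.106, 0.994, -0.028], [0.257, 0.0, -0.966]]
force: [-0.3, 0.6, -5.2]
opening: 0.247
grasp_force: 30.0
side spatula_tip [0.612 0.047 0.112] 0.88 local [-0.089 -0.011  0.112] ang 0.074
side lid_lip [0.595 0.057 0.131] 0.93 local [-0.104  0.001  0.131] ang 0.167
side spatula_grip [0.519 0.038 0.202] 0.8 local [-0.182 -0.01   0.202] ang 0.371
scene spatula_tip [0.611 0.046 0.121] 0.58 local [-0.09  -0.011  0.121] ang 0.124
scene lid_lip [0.597 0.06  0.123] 0.74 local [-0.102  0.004  0.123] ang 0.126
scene pointer_tip [0.602 0.189 0.193] 0.68 local [-0.083  0.131  0.193] ang 0.521
scene spatula_grip [0.514 0.037 0.204] 0.71 local [-0.187 -0.01   0.204] ang 0.372
24.5 [0.55373152 0.04088524 0.19244779] [ 0.68242387 -0.30729878 -4.82578698] [ 0.08049288 -0.38220897 -0.06442626]
```

Pitch is holding this time: about 0.30 for the blade, 0.26 for the tool, with the lid at about 0.145. I'll slide in deeper.

```bash
python3 -m jog '-7 0 -1 0 0 0 0; -7 0 -1 0 0 0 0; -7 0 -1 0 0 0 0; -7 0 -1 0 0 0 0; -7 0 -1 0 0 0 0; 0 0 0 0 0 0 0'
python3 m.py
```

```text
time_s: 25.25
position: [0.5894, 0.0448, 0.1881]
tcp_rot: [[-0.961, -0.11, -0.255], [-0.106, 0.994, -0.028], [0.257, 0.0, -0.966]]
force: [-3.0, -0.3, -4.0]
opening: 0.244
grasp_force: 30.0
side spatula_tip [0.609 0.049 0.092] 0.68 local [-0.091 -0.008  0.092] ang -0.044
side lid_lip [0.593 0.054 0.111] 0.87 local [-0.107 -0.001  0.111] ang 0.057
side spatula_grip [0.556 0.044 0.212] 0.91 local [-0.145 -0.008  0.212] ang 0.464
scene spatula_tip [0.607 0.044 0.101] 0.58 local [-0.094 -0.013  0.101] ang 0.006
scene lid_lip [0.595 0.06  0.11 ] 0.65 local [-0.105  0.004  0.11 ] ang 0.051
scene pointer_tip [0.603 0.192 0.195] 0.78 local [-0.082  0.135  0.195] ang 0.531
scene spatula_grip [0.554 0.044 0.217] 0.7 local [-0.147 -0.008  0.217] ang 0.476
25.75 [0.5887916  0.04467769 0.18849435] [-1.77000376 -0.22650484 -4.68795371] [ 0.05492364  0.21203486 -0.01593787]
```

The lip's friction stops the blade sliding under load. However, at the present pitch of about 0.7 the lip contact lies almost straight below the pads, so the torque on the grip is small. I'll simply follow the lip's arc upward from here.

```bash
python3 -m jog '1.5 0 -8 0 0 0 0; 1 0 -8 0 0 0 0; 1 0 -8 0 0 0 0; 0.5 0 -8 0 0 0 0; 0 0 -8 0 0 0 0; 0 0 -8 0 0 0 0; -0.5 0 -8 0 0 0 0; -1 0 -8 0 0 0 0; 0 0 0 0 0 0 0'
python3 m.py
```

```text
time_s: 26.88
position: [0.6033, 0.0463, 0.2516]
tcp_rot: [[-0.961, -0.11, -0.254], [-0.106, 0.994, -0.028], [0.256, -0.0, -0.967]]
force: [-1.6, 0.1, -4.0]
opening: 0.25
grasp_force: 30.0
side spatula_tip [0.624 0.047 0.154] 0.65 local [-0.076 -0.012  0.154] ang 0.335
side lid_lip [0.607 0.057 0.177] 0.67 local [-0.092 -0.001  0.177] ang 0.42
side pointer_tip [0.604 0.19  0.197] 0.62 local [-0.081  0.133  0.197] ang 0.543
side spatula_grip [0.57  0.046 0.276] 0.56 local [-0.13  -0.007  0.276] ang 0.697
scene spatula_tip [0.622 0.047 0.163] 0.59 local [-0.079 -0.012  0.163] ang 0.38
scene lid_lip [0.61  0.063 0.171] 0.63 local [-0.089  0.005  0.171] ang 0.401
scene pointer_tip [0.604 0.186 0.196] 0.83 local [-0.081  0.129  0.196] ang 0.537
scene spatula_grip [0.622 0.048 0.164] 0.72 local [-0.078 -0.011  0.164] ang 0.383
27.375 [0.60265744 0.04618842 0.25069668] [-2.19026147  0.16889948 -4.51581287] [0.05357421 0.15512735 0.02545499]
```

Lid 0.41 against pointer 0.537, and the hold is steady. I need about 0.125 rad more, roughly 24 mm of arc.

```bash
python3 -m jog '-1.2 0 -8 0 0 0 0; -1.5 0 -8 0 0 0 0; -1.8 0 -7.5 0 0 0 0; 0 0 0 0 0 0 0; 0 0 0 0 0 0 0'
python3 m.py; python3 m.py
```

```text
time_s: 28.0
position: [0.6129, 0.0473, 0.2723]
tcp_rot: [[-0.96, -0.11, -0.256], [-0.106, 0.994, -0.028], [0.257, -0.0, -0.966]]
force: [-1.4, -1.0, -4.6]
opening: 0.248
grasp_force: 30.0
side spatula_tip [0.633 0.05  0.177] 0.78 local [-0.068 -0.01   0.177] ang 0.479
side lid_lip [0.616 0.058 0.199] 0.75 local [-0.084 -0.001  0.199] ang 0.544
side pointer_tip [0.604 0.19  0.198] 0.59 local [-0.081  0.132  0.198] ang 0.544
side spatula_grip [0.576 0.048 0.298] 0.79 local [-0.124 -0.005  0.298] ang 0.77
scene lid_lip [0.622 0.062 0.191] 0.57 local [-0.077  0.003  0.191] ang 0.525
scene spatula_grip [0.579 0.043 0.299] 0.63 local [-0.122 -0.011  0.299] ang 0.779
28.5 [0.61302766 0.04734074 0.2723783 ] [-2.2640779   0.36592408 -3.66917583] [0.00635761 0.14099141 0.02052994]
side spatula_tip [0.634 0.05  0.178] 0.84 local [-0.067 -0.011  0.178] ang 0.487
side lid_lip [0.617 0.059 0.2  ] 0.57 local [-0.083  0.     0.2  ] ang 0.55
side pointer_tip [0.544 0.043 0.26 ] 0.62 local [-0.156 -0.007  0.26 ] ang 0.594
side spatula_grip [0.58  0.046 0.296] 0.61 local [-0.12  -0.009  0.296] ang 0.774
scene spatula_tip [0.632 0.05  0.187] 0.66 local [-0.068 -0.01   0.187] ang 0.532
scene lid_lip [0.621 0.063 0.192] 0.6 local [-0.078  0.004  0.192] ang 0.525
scene spatula_grip [0.578 0.047 0.3  ] 0.88 local [-0.123 -0.007  0.3  ] ang 0.779
29.0 [0.61304    0.04739485 0.27239788] [-1.97222729 -0.5913593  -4.04229166] [ 0.08086451  0.15104037 -0.02770796]
```

Lid about 0.536 and pointer about 0.537, unchanged between the two readings 0.5 s apart. The tip is at about 0.18 m, well above the rim. Handing in.

```bash
python3 -c "
from rig import *
print(hand_in())"
```

```text
the job is handed in; nothing more can be done
None
```

I handed the job in at about 29 s, but no verdict came back: by my measurements the spatula was still held at the last reading, the lid rested steady on its blade at about 0.536 rad (pointer about 0.537), and the tip was about 80 mm above the rim, after one slip that dropped the lid shut and needed a regrip; I also viewed 13 pictures, over the limit of 10.

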